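# Eject the square-boss die from its covered ejector block

## Robot

A 7-joint arm with a two-finger parallel gripper is mounted at the origin on the work surface. World frame = base frame: x ahead of the robot, y to its left, z up, the work surface at z = 0. Lengths are in m, angles in rad, forces in N, time in s.
With the tool pointing down it reaches from about 0.4 to 0.85 m from the base axis. Payload 10.4 kg.
Tool frame: the origin (TCP) lies at the centre of the arm's flange, where the gripper is bolted on; the fingertips stand 173 mm ahead of it and the grasp point (between the pads) lies 155 mm ahead of it; z points along the fingers, y is the line along which they close (so a half turn about z gives the same grasp; the last joint's range is limited). The gripper opens to 85 mm and grips with 20 to 120 N. Pads are 22 mm wide; open, the fingers measure 114 mm over their backs; the gripper's body (76 mm by 85 mm) begins 54 mm behind the grasp point. The pads swing forward as they close: fully open they stand 13 mm farther back than shut.
Start: joints at [1.22, 0.332, -0.065, 1.46, 0.022, 1.35, -0.088], TCP at [0.201, -0.592, 0.405] pointing down, gripper open.
Joint ranges: [-2.6, 2.6], [-0.5, 2.12], [-1.47, 1.34], [0.16, 2.42], [-1.27, 4.41], [0.06, 2.06], [-2.6, 2.6]. Speed limits (rad/s): [2.22, 2.22, 2.79, 2.79, 3.14, 3.14, 3.14].

## Interface

Orientations are given as a unit quaternion [x, y, z, w].
In Python, from workcell import manip, viewer, finder gives the robot as it stands.
- The arm moves only by the tool arm_command, never from a script. Its argument "plan" is a list of rows, each an object with "dp": the shift along the tool's x, y, z in mm, a list of three; "spin": the turn about the tool's z in rad. A call has 1 to 5 rows; each row shifts and turns the commanded pose from where the row before left it, along the tool's axes as they then stand; what a row does not reach is not made up. A row lasts 1/10 s, in which the tool goes at most 50 mm and 8.59 degrees, less where a joint would pass 70% of its speed; a pose out of reach is approached as far as the arm can. A call is refused whole if a number of a shift passes 50 or a number of a turn 0.15, either way. A call with a gripper value outside its range is refused whole. "grip" is the closure, from -1 (fully open) to 1 (shut), set as the call begins (left out, the last holds). The fingers move at their own pace and stop on an object; "newtons" is the grip in N (left out, the last holds). Time passes only in rows, so rows that do not move let the fingers close. It gives the time, the measured TCP pose, the force, the opening and the grip force at its end, in the units of the state.
- manip.get_obs(): the state, without advancing time (a new reading comes with each control period).
- viewer.camera(name): name is "scene" or "top"; returns the picture (480x640x3 uint8, blue, green, red); there is no depth.
- viewer.camera_params(name): a dict with "vertical_fov" (degrees; the focal length in pixels is half the picture's height over the tangent of half this angle, whatever the lens; pixels are square), "cx", "cy" (the principal point, pixels), "R" (3x3) and "t" (3): a world point X has camera coordinates R X + t. Camera axes: x right, y down, z forward; pixel columns grow to the right and rows downward; lengths in m; the calibration is good to about 2 mm. A picture is of the moment at which its call begins. camera_params takes no time and is no camera call.
- manip.hand_in(): hands the job in; it is judged then, once.
Trained networks look in the newest picture that a camera, given by its name, has taken for a name from the list of things; names that differ only in an ending like _2 or _b are one class to them, and where a whole thing is asked for, a point or a joint stands for the part that bears it (a point fixed in the world has none). Each returns a list of dicts, best first, with "score" (0 to 1); they miss things now and then, are a little off and sometimes report something else, mostly with a low value. They report only what shows in the picture. A call takes as long as a camera call. They do not tell look-alikes from the thing itself.
- finder.find_in(camera, thing): "position" ([x, y, z] in m, in world coordinates, good to about 4 mm: the middle of the surface that is visible of it).
The state is a dict: "clock": time; "joint_pos": joint angles; "joint_velocities": joint speeds; "tau": joint torques, N m; "position": TCP position; "ee_rot": TCP orientation; "ft_force": force on the tool from outside, world axes, zero at the start; "torque": the same for the moment, N m; "grip_width": opening from 0.0 (shut) to 1.0 (fully open); "grasp_force": force on a finger pad.
Only numpy, scipy, OpenCV 4.12 (cv2) and the standard library are available. Lean on these libraries where they do the work, as an engineer would, in place of code of your own. Each camera call takes 0.05 s, during which the arm holds its last target. There are 200 camera calls.

## Task

Fetch the press die with the square boss: squeeze the two sprung tabs of the ejector block's clear cover together, lift the cover off and lay it right way up, lengthways, in the middle of the grey felt mat. Then press down the lever in front of that die's cell until the ejector has pushed the die fully up, let go, grip the raised die and lower it (do not drop it), boss up, onto the felt disc in the empty compartment of the plywood tray. Leave the other dies, the other two levers and everything else on the bench as they are.

Things in the scene. Friction and masses are not known exactly. Their poses are not given: they have to be found in the camera images.
- block: Aluminium ejector block fixed to the bench, 84 (its x) x 165 (its y) x 50 mm high, levers sticking out of its -x side to 110 mm from its centre. Origin: centre of its underside. Three round cells, 31.6 mm wide, 30 mm deep, open in its top at x = 0, y = +50, 0 and -50 mm; each holds a die, its boss flush with the top (z = 50 mm).
- keepers (a point): Middle of the block's top face (z = 50 mm). Left and right of it, at block y = 0, two dark steel keepers (28 mm long in y, x from 30.5 to 41 mm on either side, 12 mm high) hold down the cover's feet. Fingers gripping the middle die along the block's x would meet them; along y nothing is in the way.
- cover: Clear cover with grey rim, 56 (its x) x 152 (its y) mm, plate top 11 mm above its underside, about 100 g. Origin: centre of its underside, which starts on the block's top, axes as the block's. Its feet are caught under the keepers until both tabs are squeezed in by over 4 mm each; then it lifts straight off. Underside and feet stand level on a flat surface.
- tabs (a point): Midway between the cover's two upright grey tabs, 25 mm above its underside. Tabs: 24 mm wide (y), 5 mm thick, outer faces 58 mm apart along the cover's x, tops 38 mm above the underside. Each slides 8 mm inward to a stop (42 mm apart) against a light spring (2 to 5 N). Grip them 13 to 38 mm above the underside: the keepers lie below.
- die_square: Steel press die, the wanted one: cylinder 30 mm across, 28 mm high, with a dark square boss 17 x 17 x 2 mm on top (30 mm over all), about 150 g. Origin: centre of its underside, z up the axis. It starts in one of the block's three cells with its underside 20 mm above the bench.
- die_round: Die of the same size with a round boss 18 mm across, in another cell of the block: to stay.
- die_cross: Die of the same size with a cross-shaped boss 24 mm across, in another cell of the block: to stay.
- lever0 (a joint): Rocker lever of the cell at block y = +50 mm. Middle of the top of its steel paddle (26 x 28 mm) at block x = -96 mm, y as the cell, z = 35 mm; pushed straight down it sinks 17 mm to z = 18 mm, the ejector raising the die 20 mm. Hinge along y at x = -52, z = 23.5 mm. Value 0 at rest, 0.387 rad fully down. Stiff (about 9 N); stays where it is left.
- lever1 (a joint): The same for the cell at y = 0.
- lever2 (a joint): The same for the cell at y = -50 mm.
- tray: Plywood tray fixed to the bench, 60 (its x) x 172 (its y) x 12 mm high, floor 4 mm thick, three compartments (52 mm square inside) centred at y = +56, 0 and -56 mm, walls 4 mm thick and 8 mm above the floor. Origin: centre of its underside. Two compartments hold spare dies.
- seat: Cork-coloured felt disc 40 mm across, 0.6 mm thick, flat on the floor of the tray's empty compartment, at its centre: the die goes here, its underside ending 4 mm above the bench. Origin: centre of the disc's underside.
- spare_round: Spare die (30 x 30 mm, round boss) standing in the tray: to stay.
- spare_cross: Spare die (30 x 30 mm, cross boss) standing in the tray: to stay.
- mat: Empty grey felt mat fixed to the bench, 120 (its x) x 210 (its y, lengthways) x 3 mm. Origin: centre of its underside.
- cone_a: White thread cone, 70 mm wide at the foot, 130 mm high, origin under its centre. Bystander.
- cone_b: Grey thread cone, 70 mm wide at the foot, 130 mm high, origin under its centre. Bystander.
- reel: Small black and grey reel, 42 mm across, 44 mm high, origin under its centre. Bystander.
- driver: Screwdriver 170 mm long lying on the bench, origin under its middle. Bystander.
- jar: Glass jar 56 mm across, 70 mm high, origin under its centre. Bystander.
- mallet: Hammer 240 mm long lying on the bench, origin under its middle. Bystander.
- tape: Black tape measure, 55 x 55 x 30 mm, origin under its centre. Bystander.
Mind the look-alikes: they are no part of the job. Of the things that look like the cover, the middle-sized one is meant.

How it is judged:
By the outcome, as a careful person would: the job done as asked, in the order asked, and still so for the second after the job is handed in, with the robot touching nothing.
It also fails if it takes over 69 s, if anything falls off the work surface, if the arm or the gripper's body presses on something with over 40 N, if the wrist force passes 120 N, or if a joint passes its speed limit or range.

## Working session

There is one attempt and no reset: what is moved stays moved. The work goes in short steps, Python scripts to look and compute and a tool call to move; the robot and the scene stay as the last step left them, time stands still between calls to the robot, and variables do not carry over. Pictures are saved under pics/ and viewed, at most 11 in all, crops included, and the job is handed in when it is done.

Besides the shell and the picture viewer there is one more tool, called after "Call:" as name([rows], argument=value, ...), one row to a line, values as JSON. arm_command: Moves the arm, as the interface text tells. Its arguments: {"type":"object","properties":{"plan":{"type":"array","items":{"type":"object","properties":{"dp":{"type":"array","items":{"type":"number"}},"spin":{"type":"number"}}}},"grip":{"type":"number"},"newtons":{"type":"number"}},"required":["plan"]}

```bash
mkdir -p pics
cat > h.py <<'E'
import numpy as np, cv2
from workcell import manip, viewer, finder
from scipy.spatial.transform import Rotation as Ro
def K(n):
    p=viewer.camera_params(n); f=240/np.tan(np.radians(p["vertical_fov"])/2)
    return f,p["cx"],p["cy"],np.array(p["R"]),np.array(p["t"])
def proj(n,X):
    f,cx,cy,R,t=K(n); c=R@np.array(X)+t; return np.array([cx+f*c[0]/c[2],cy+f*c[1]/c[2]])
def unproj(n,u,v,z):
    f,cx,cy,R,t=K(n); d=R.T@np.array([(u-cx)/f,(v-cy)/f,1]); o=-R.T@t
    return o+d*(z-o[2])/d[2]
E
python3 - <<'E'
from h import *
for n in ("scene","top"):
    cv2.imwrite(f"pics/{n}0.png",viewer.camera(n)); f,cx,cy,R,t=K(n); print(n,f,cx,cy,-R.T@t, R.round(2).tolist())
for th in ["block","cover","tabs","die_square","die_round","die_cross","lever0","tray","seat","mat"]:
    for n in("top","scene"):
        print(th,n,[(np.round(d["position"],3).tolist(),round(d["score"],2)) for d in finder.find_in(n,th)][:4])
o=manip.get_obs(); print(o["position"],o["ee_rot"],o["clock"])
E
```

```text
scene 552.8993545950408 316.74079390161376 241.70931444267174 [ 1.19418046 -0.23853685  0.9881051 ] [[0.35, 0.94, -0.02], [0.74, -0.29, -0.61], [-0.57, 0.2, -0.79]]
top 561.6694527969099 325.7951561076811 241.53089118130126 [ 0.35871157 -0.0222124   1.21353544] [[-0.01, -1.0, -0.01], [-0.99, 0.01, -0.13], [0.13, 0.01, -0.99]]
block top [([0.547, -0.046, 0.035], 0.96)]
block scene [([0.625, -0.052, 0.037], 0.59), ([0.681, -0.451, 0.021], 0.51)]
cover top [([0.591, -0.043, 0.062], 0.97), ([0.389, 0.063, 0.008], 0.92), ([0.223, -0.272, 0.015], 0.79), ([0.547, -0.045, 0.04], 0.68)]
cover scene [([0.238, -0.27, 0.018], 0.91), ([0.592, -0.046, 0.059], 0.71), ([0.399, 0.068, 0.011], 0.58)]
tabs top [([0.219, -0.268, 0.015], 0.93), ([0.592, -0.038, 0.066], 0.9), ([0.55, -0.048, 0.038], 0.73), ([0.39, 0.071, 0.009], 0.69)]
tabs scene [([0.394, 0.066, 0.008], 0.95), ([0.24, -0.27, 0.015], 0.72), ([0.598, -0.046, 0.06], 0.69), ([0.497, -0.002, 0.034], 0.26)]
die_square top []
die_square scene [([0.496, -0.002, 0.034], 0.47), ([0.593, -0.045, 0.06], 0.33)]
die_round top []
die_round scene [([0.683, 0.394, 0.03], 0.33)]
die_cross top []
die_cross scene [([0.624, -0.053, 0.038], 0.56)]
lever0 top [([0.497, -0.006, 0.036], 0.82), ([0.501, -0.049, 0.035], 0.69), ([0.511, -0.102, 0.04], 0.59), ([0.53, 0.323, 0.03], 0.18)]
lever0 scene [([0.489, 0.326, 0.031], 0.73), ([0.498, -0.002, 0.033], 0.7), ([0.509, -0.1, 0.035], 0.7), ([0.503, -0.054, 0.036], 0.48)]
tray top [([0.484, 0.335, 0.004], 0.96)]
tray scene [([0.495, 0.328, 0.008], 0.6), ([0.427, 0.352, 0.003], 0.6), ([0.737, 0.271, 0.068], 0.21)]
seat top [([0.427, 0.354, 0.003], 0.5)]
seat scene [([0.427, 0.352, 0.006], 0.58)]
mat top [([0.513, -0.348, 0.005], 0.78), ([0.544, -0.044, 0.038], 0.34)]
mat scene [([0.519, -0.347, 0.005], 0.64)]
[ 0.20123552 -0.59172736  0.40472598] [9.86598677e-01 1.63165714e-01 1.39788109e-05 2.97660847e-05] 1.1
```

View pics/top0.png

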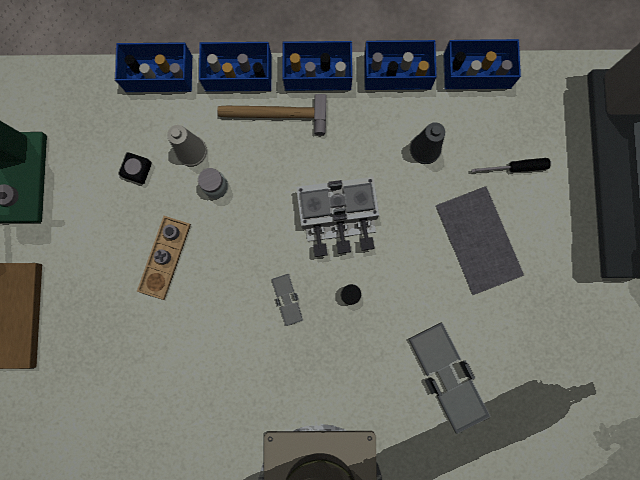

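View pics/scene0.png

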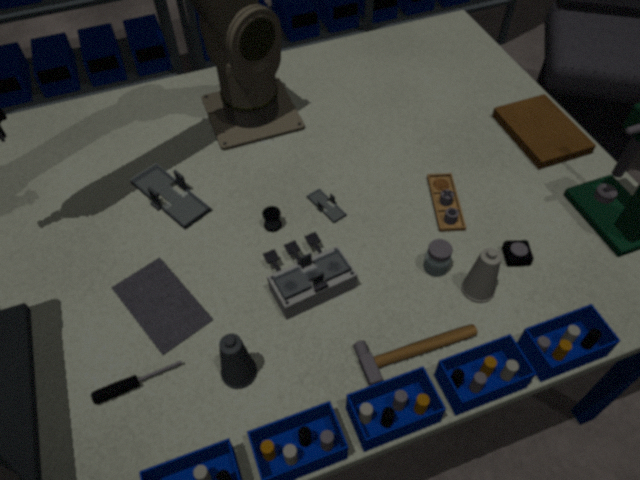

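Top view: block at about (338,205) with paddles at (320,250), (343,247) and (367,243). The mat is at (480,240), the empty compartment at (155,282), and the look-alike covers at (287,300) and (448,377). I'll zoom in on the block next.

Run:
```python
from h import *
t=cv2.imread("pics/top0.png"); s=cv2.imread("pics/scene0.png")
a=cv2.resize(t[170:265,285:395],None,fx=5,fy=5,interpolation=cv2.INTER_CUBIC)
b=cv2.resize(s[225:320,255:365],None,fx=5,fy=5,interpolation=cv2.INTER_CUBIC)
b=cv2.convertScaleAbs(b,alpha=1.6)
cv2.imwrite("pics/ca.png",a);cv2.imwrite("pics/cb.png",b)
# mat and seat
m=cv2.cvtColor(t,cv2.COLOR_BGR2GRAY)[180:300,430:530]
_,bw=cv2.threshold(m,0,255,cv2.THRESH_BINARY_INV+cv2.THRESH_OTSU)
c=max(cv2.findContours(bw,0,2)[0],key=cv2.contourArea); r=cv2.minAreaRect(c)
q=np.array([unproj("top",u+430,v+180,.003) for u,v in cv2.boxPoints(r)]);print("mat",q.mean(0),q.round(4).tolist(),[np.linalg.norm(q[i]-q[i-1]) for i in range(4)])
h=cv2.cvtColor(t,cv2.COLOR_BGR2HSV)[205:310,125:200]
bw=((h[...,1]>80)&(h[...,2]>60)).astype(np.uint8)
c=max(cv2.findContours(bw,0,2)[0],key=cv2.contourArea); r=cv2.minAreaRect(c)
q=np.array([unproj("top",u+125,v+205,.012) for u,v in cv2.boxPoints(r)]);print("tray",q.mean(0),q.round(4).tolist(),[np.linalg.norm(q[i]-q[i-1]) for i in range(4)])
```

```text
mat [ 0.51469997 -0.34601045  0.003     ] [[0.5912, -0.2512, 0.003], [0.6386, -0.366, 0.003], [0.4373, -0.4398, 0.003], [0.3917, -0.327, 0.003]] [np.float64(0.21340391367399394), np.float64(0.12424967434779594), np.float64(0.2143895509948235), np.float64(0.12161792320914176)]
tray [0.48121171 0.33576853 0.012     ] [[0.4087, 0.3907, 0.012], [0.5741, 0.3386, 0.012], [0.5534, 0.2804, 0.012], [0.3887, 0.3334, 0.012]] [np.float64(0.06073018403237975), np.float64(0.17344519578167442), np.float64(0.06178252526830905), np.float64(0.1729907221656574)]
```

View pics/ca.png

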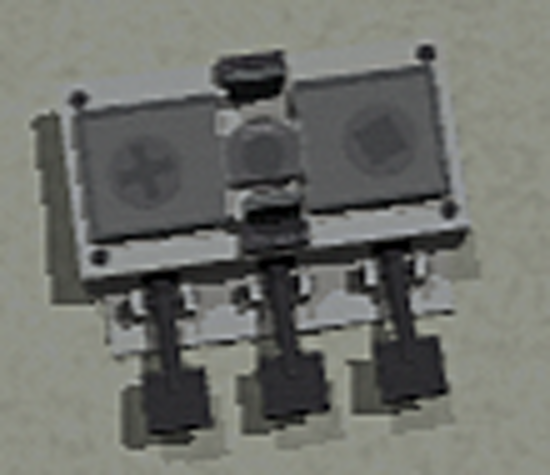

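View pics/cb.png

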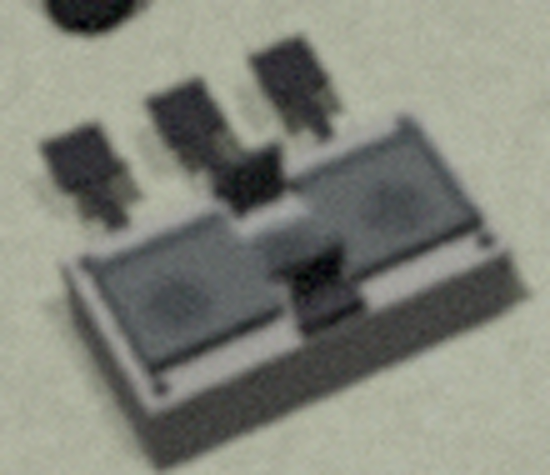

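The square die shows through the cover at the right (crop (380,137)), which is block y = -50, so it takes lever2. The round die is in the middle and the cross at +50. Next I'll get the block pose from the screws, tabs and paddles.

```bash
cat >> h.py <<'E'
def tool():
    o=manip.get_obs(); r=Ro.from_quat(o["ee_rot"]).as_matrix(); return o,np.array(o["position"]),r,np.arctan2(r[1,0],r[0,0])
def go(target,theta):
    o,p,r,th=tool(); s=(th-theta+np.pi)%(2*np.pi)-np.pi
    print("pos",p.round(4),"th",round(th,3),"spin",round(s,3),"dp(tool now) mm",(r.T@(np.array(target)-p)*1000).round(1),"clock",round(o["clock"],2),"F",np.round(o["ft_force"],1),"gw",round(o["grip_width"],3))
E
python3 - <<'E'
from h import *
def P(x,y,z): return unproj("top",(x+.5)/5-.5+285,(y+.5)/5-.5+170,z)
s=[P(78,99,.05),P(427,52,.05),P(100,258,.05),P(450,210,.05)]
c=np.mean(s,0); d=(s[0]-s[1]+s[2]-s[3])/2; print("screws",c,np.arctan2(-d[0],d[1]),np.linalg.norm(d))
pd=[P(178,400,.035),P(293,386,.035),P(410,370,.035)]; d2=pd[0]-pd[2]; f=np.arctan2(-d2[0],d2[1]); print("paddles",np.round(pd,4).tolist(),f, np.linalg.norm(d2))
f=np.arctan2(-d[0],d[1])
print("c from paddle1",pd[1][:2]+.096*np.array([np.cos(f),np.sin(f)]))
# dies under cover (boss z .05)
for x,y in((145,168),(262,148),(380,137)): print(P(x,y,.05).round(4))
# predicted points for check in scene
R=np.array([[np.cos(f),-np.sin(f)],[np.sin(f),np.cos(f)]])
for q in [(42,82.5),(42,-82.5),(-42,82.5),(-42,-82.5)]:
    w=c[:2]+R@np.array(q)/1000; print("scene crop",((proj("scene",[*w,.05])-[255,225])*5).round(), "top crop",((proj("top",[*w,.05])-[285,170])*5).round())
lever=c[:2]+R@[-.096,-.05]; die=c[:2]+R@[0,-.05]; print("lever2",lever,"die",die)
go([c[0],c[1],.405],np.pi/2+f)
E
```

```text
screws [ 0.59394157 -0.03969049  0.05      ] 0.12878563509127686 0.14872923086873052
paddles [[0.4918, -0.0027, 0.035], [0.4973, -0.0513, 0.035], [0.5037, -0.1008, 0.035]] 0.12144846426762229 0.098859713422319
c from paddle1 [ 0.59254053 -0.03894416]
[0.5886 0.0104 0.05  ]
[ 0.5967 -0.039   0.05  ]
[ 0.601  -0.0888  0.05  ]
scene crop [515. 245.] top crop [55. 82.]
scene crop [151. 412.] top crop [441.  30.]
scene crop [414. 101.] top crop [ 81. 276.]
scene crop [ 61. 255.] top crop [470. 223.]
lever2 [ 0.50515808 -0.1016057 ] die [ 0.60036306 -0.08927642]
pos [ 0.2012 -0.5917  0.4047] th 0.328 spin -1.372 dp(tool now) mm [ 5.495e+02 -3.962e+02 -3.000e-01] clock 1.1 F [ 0.7  0.2 -0.5] gw 1.0
```

Call:
arm_command([
  {"dp": [39, -28, 0]},
  {"dp": [39, -28, 0]},
  {"dp": [39, -28, 0]},
  {"dp": [39, -28, 0]},
  {"dp": [39, -28, 0]},
])

```text
invalid input at $.plan[0]: expected keys dp, spin
```

Call:
arm_command([
  {"dp": [39, -28, 0]},
  {"dp": [39, -28, 0]},
  {"dp": [39, -28, 0]},
  {"dp": [39, -28, 0]},
  {"dp": [39, -28, 0]},
])

```text
invalid input at $.plan[0]: expected keys dp, spin
```

Call:
arm_command([
  {"dp": [39, -28, 0]},
  {"dp": [39, -28, 0]},
  {"dp": [39, -28, 0]},
  {"dp": [32, -28, 0]},
  {"dp": [0, 0, 0], "spin": -0.14},
])

```text
invalid input at $.plan[0]: expected keys dp, spin
```

Call:
arm_command([
  {"spin": -0.14},
  {"spin": -0.14},
  {"spin": -0.14},
  {"spin": -0.14},
  {"spin": -0.14},
])

```text
invalid input at $.plan[0]: expected keys dp, spin
```

Call:
arm_command([
  {"spin": -0.14},
  {"spin": -0.14},
  {"spin": -0.14},
  {"spin": -0.11},
  {"dp": [0, 0, 0]},
])

```text
invalid input at $.plan[0]: expected keys dp, spin
```

Run:
```python
from h import *
go([.5935,-.0395,.236],np.pi/2+.127)
print(manip.get_obs()["joint_pos"])
cv2.imwrite("pics/s1.png",viewer.camera("scene"))
```

```text
pos [ 0.2012 -0.5917  0.4047] th 0.328 spin -1.37 dp(tool now) mm [ 549.2 -396.5  168.7] clock 1.1 F [ 0.7  0.2 -0.5] gw 1.0
[ 1.22040295  0.33222201 -0.06469299  1.46009534  0.02159845  1.34990568
 -0.08849251]
```

Both keys are required in every row.

Call:
arm_command([
  {"dp": [39, -28, 0], "spin": 0},
  {"dp": [39, -28, 0], "spin": 0},
  {"dp": [39, -28, 0], "spin": 0},
  {"dp": [39, -28, 0], "spin": 0},
  {"dp": [39, -28, 0], "spin": 0},
])

```text
clock: 1.65
position: [0.3416, -0.3946, 0.405]
ee_rot: [0.987, 0.163, 0.0, 0.0]
ft_force: [1.6, -0.9, -0.8]
grip_width: 1.003
grasp_force: 0.0
```

Call:
arm_command([
  {"dp": [39, -28, 0], "spin": 0},
  {"dp": [39, -28, 0], "spin": 0},
  {"dp": [39, -28, 0], "spin": 0},
  {"dp": [39, -28, 0], "spin": 0},
  {"dp": [39, -28, 0], "spin": 0},
])

```text
clock: 2.15
position: [0.4811, -0.1993, 0.4051]
ee_rot: [0.987, 0.163, 0.0, 0.0]
ft_force: [0.7, -0.6, 0.2]
grip_width: 1.0
grasp_force: 0.0
```

Call:
arm_command([
  {"dp": [39, -28, 0], "spin": 0},
  {"dp": [39, -28, 0], "spin": 0},
  {"dp": [39, -28, 0], "spin": 0},
  {"dp": [32, -28, 0], "spin": 0},
  {"dp": [0, 0, 0], "spin": -0.14},
])

```text
clock: 2.65
position: [0.5869, -0.0402, 0.4047]
ee_rot: [0.972, 0.235, 0.001, -0.002]
ft_force: [-0.7, 0.6, 0.0]
grip_width: 1.0
grasp_force: 0.0
```

Call:
arm_command([
  {"dp": [0, 0, 0], "spin": -0.14},
  {"dp": [0, 0, 0], "spin": -0.14},
  {"dp": [0, 0, 0], "spin": -0.14},
  {"dp": [0, 0, 0], "spin": -0.14},
  {"dp": [0, 0, 0], "spin": -0.14},
])

```text
clock: 3.15
position: [0.5853, -0.0471, 0.4048]
ee_rot: [0.833, 0.554, 0.0, 0.0]
ft_force: [-0.6, -0.1, 0.1]
grip_width: 0.997
grasp_force: 0.0
```

Call:
arm_command([
  {"dp": [0, 0, 0], "spin": -0.14},
  {"dp": [0, 0, 0], "spin": -0.14},
  {"dp": [0, 0, 0], "spin": -0.14},
  {"dp": [0, 0, 0], "spin": -0.11},
  {"dp": [0, 0, 0], "spin": 0},
])

```text
clock: 3.65
position: [0.5853, -0.0472, 0.4047]
ee_rot: [0.66, 0.751, -0.0, -0.0]
ft_force: [0.1, -0.5, 0.9]
grip_width: 1.001
grasp_force: 0.0
```

Run:
```python
from h import *
go([.5935,-.0395,.236],np.pi/2+.127)
print(manip.get_obs()["joint_pos"])
```

```text
pos [ 0.5853 -0.0472  0.4047] th 1.699 spin 0.001 dp(tool now) mm [  6.6   9.1 168.7] clock 3.65 F [ 0.1 -0.5  0.9] gw 1.001
[ 0.59123913  0.33306132 -0.73009476  1.53479948  0.22489197  1.35981486
 -0.03027327]
```

Call:
arm_command([
  {"dp": [7, 9, 30], "spin": 0},
  {"dp": [0, 0, 45], "spin": 0},
  {"dp": [0, 0, 45], "spin": 0},
  {"dp": [0, 0, 15], "spin": 0},
  {"dp": [0, 0, 0], "spin": 0},
])

```text
clock: 4.15
position: [0.5928, -0.0391, 0.2682]
ee_rot: [0.662, 0.75, -0.001, -0.001]
ft_force: [-0.2, -1.2, 0.1]
grip_width: 0.996
grasp_force: 0.0
```

Run:
```python
from h import *
go([.5935,-.0395,.236],np.pi/2+.127)
a=viewer.camera("scene")[160:330,220:400];b=viewer.camera("top")[130:300,240:420]
cv2.imwrite("pics/s2.png",cv2.resize(np.hstack([a,b]),(792,374),interpolation=cv2.INTER_CUBIC))
```

```text
pos [ 0.5928 -0.0391  0.2682] th 1.696 spin -0.002 dp(tool now) mm [-0.5  0.7 32.2] clock 4.15 F [-0.2 -1.2  0.1] gw 0.996
```

View pics/s2.png

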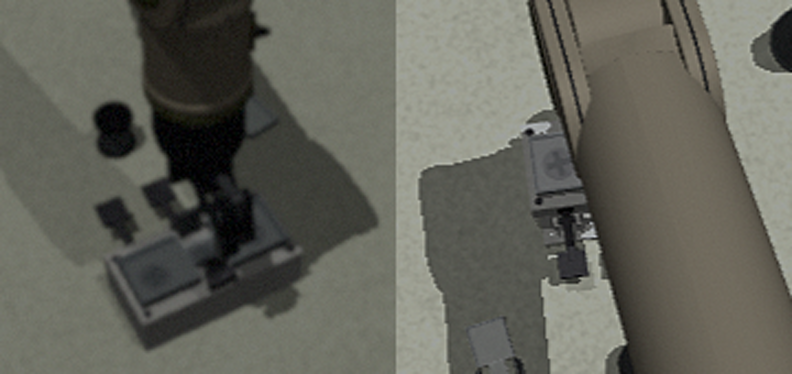

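The front finger sits outside the front tab at about (235,230) and is aligned with the keepers. I'll descend and squeeze.

Call:
arm_command([
  {"dp": [0, 1, 20], "spin": 0},
  {"dp": [0, 0, 12], "spin": 0},
  {"dp": [0, 0, 0], "spin": 0},
])

```text
clock: 4.55
position: [0.5943, -0.039, 0.2376]
ee_rot: [0.661, 0.75, -0.0, -0.0]
ft_force: [-1.2, -1.2, 0.4]
grip_width: 1.002
grasp_force: 0.0
```

Call:
arm_command([
  {"dp": [0, 0, 0], "spin": 0},
  {"dp": [0, 0, 0], "spin": 0},
  {"dp": [0, 0, 0], "spin": 0},
  {"dp": [0, 0, 0], "spin": 0},
  {"dp": [0, 0, 0], "spin": 0},
], grip=1, newtons=35)

```text
clock: 5.05
position: [0.5948, -0.0387, 0.2398]
ee_rot: [0.661, 0.751, 0.0, 0.001]
ft_force: [-5.6, -0.6, 13.6]
grip_width: 0.466
grasp_force: 35.0
```

Call:
arm_command([
  {"dp": [0, 0, 0], "spin": 0},
  {"dp": [0, 0, 0], "spin": 0},
  {"dp": [0, 0, 0], "spin": 0},
  {"dp": [0, 0, 0], "spin": 0},
  {"dp": [0, 0, 0], "spin": 0},
])

```text
clock: 5.55
position: [0.5948, -0.0387, 0.2398]
ee_rot: [0.661, 0.751, 0.0, 0.001]
ft_force: [-5.1, -0.4, 13.9]
grip_width: 0.468
grasp_force: 35.0
```

Call:
arm_command([
  {"dp": [0, 0, -5], "spin": 0},
  {"dp": [0, 0, -8], "spin": 0},
  {"dp": [0, 0, 0], "spin": 0},
])

```text
clock: 5.85
position: [0.5948, -0.0388, 0.252]
ee_rot: [0.661, 0.751, 0.001, 0.001]
ft_force: [-0.2, 0.5, -0.4]
grip_width: 0.467
grasp_force: 36.7
```

Call:
arm_command([
  {"dp": [0, 0, -35], "spin": 0},
  {"dp": [0, 0, -40], "spin": 0},
  {"dp": [0, 0, -40], "spin": 0},
  {"dp": [-20, -8, 0], "spin": 0},
  {"dp": [-40, -16, 0], "spin": 0},
])

```text
clock: 6.35
position: [0.5787, -0.0983, 0.3674]
ee_rot: [0.658, 0.753, 0.002, 0.001]
ft_force: [0.5, -1.7, -1.4]
grip_width: 0.462
grasp_force: 36.6
```

Call:
arm_command([
  {"dp": [-40, -16, 0], "spin": 0},
  {"dp": [-40, -16, 0], "spin": 0},
  {"dp": [-40, -16, 0], "spin": 0},
  {"dp": [-40, -16, 0], "spin": 0},
  {"dp": [-40, -16, 0], "spin": 0},
])

```text
clock: 6.85
position: [0.5234, -0.3116, 0.3657]
ee_rot: [0.661, 0.751, -0.0, 0.0]
ft_force: [1.7, -0.0, -1.4]
grip_width: 0.462
grasp_force: 36.6
```

Call:
arm_command([
  {"dp": [-34, -14, 0], "spin": 0},
  {"dp": [0, 0, 0], "spin": 0.08},
  {"dp": [0, 0, 0], "spin": 0.14},
  {"dp": [0, 0, 0], "spin": 0.14},
  {"dp": [0, 0, 0], "spin": 0.14},
])

```text
clock: 7.35
position: [0.5145, -0.3454, 0.3655]
ee_rot: [0.828, 0.561, 0.0, -0.0]
ft_force: [-0.4, 0.3, -0.8]
grip_width: 0.46
grasp_force: 36.6
```

Call:
arm_command([
  {"dp": [0, 0, 0], "spin": 0.14},
  {"dp": [0, 0, 0], "spin": 0.14},
  {"dp": [0, 0, 0], "spin": 0.14},
  {"dp": [0, 0, 0], "spin": 0.14},
  {"dp": [0, 0, 0], "spin": 0.14},
])

```text
clock: 7.85
position: [0.5145, -0.3454, 0.3655]
ee_rot: [0.97, 0.244, -0.0, -0.0]
ft_force: [0.4, -0.2, -1.7]
grip_width: 0.463
grasp_force: 36.6
```

Call:
arm_command([
  {"dp": [0, 0, 0], "spin": 0.13},
  {"dp": [0, 0, 0], "spin": 0},
])

```text
clock: 8.05
position: [0.5146, -0.3453, 0.3656]
ee_rot: [0.983, 0.182, -0.0, -0.0]
ft_force: [0.6, 0.3, -1.2]
grip_width: 0.462
grasp_force: 36.6
```

Run:
```python
from h import *
go([.5147,-.346,.193],.363)
a=viewer.camera("scene")[200:380,50:270];b=viewer.camera("top")[130:310,310:530]
cv2.imwrite("pics/s3.png",cv2.resize(np.hstack([a,b]),(792,324),interpolation=cv2.INTER_CUBIC))
```

```text
pos [ 0.5146 -0.3453  0.3656] th 0.366 spin 0.003 dp(tool now) mm [-1.000e-01  7.000e-01  1.726e+02] clock 8.05 F [ 0.6  0.3 -1.2] gw 0.462
```

View pics/s3.png

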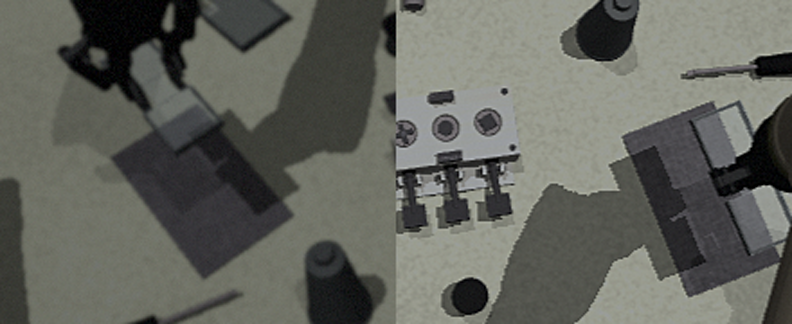

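The cover is held level and parallel to the mat. On the block, the square die is at the right with lever2. I'll lower the cover.

Call:
arm_command([
  {"dp": [0, 1, 40], "spin": 0},
  {"dp": [0, 0, 45], "spin": 0},
  {"dp": [0, 0, 45], "spin": 0},
  {"dp": [0, 0, 28], "spin": 0},
  {"dp": [0, 0, 6], "spin": 0},
])

```text
clock: 8.65
position: [0.5136, -0.3457, 0.1979]
ee_rot: [0.983, 0.184, -0.002, -0.002]
ft_force: [-0.2, -0.2, -0.8]
grip_width: 0.462
grasp_force: 36.6
```

Call:
arm_command([
  {"dp": [0, 0, 2], "spin": 0},
  {"dp": [0, 0, 2], "spin": 0},
  {"dp": [0, 0, 2], "spin": 0},
  {"dp": [0, 0, 0], "spin": 0},
])

```text
clock: 9.05
position: [0.5152, -0.3466, 0.1969]
ee_rot: [0.983, 0.183, 0.001, 0.001]
ft_force: [0.5, 0.1, -1.4]
grip_width: 0.466
grasp_force: 36.6
```

Call:
arm_command([
  {"dp": [0, 0, 2], "spin": 0},
  {"dp": [0, 0, 0], "spin": 0},
])

```text
clock: 9.25
position: [0.5149, -0.3464, 0.1939]
ee_rot: [0.983, 0.183, 0.0, 0.0]
ft_force: [0.9, 0.3, -0.8]
grip_width: 0.462
grasp_force: 36.6
```

Call:
arm_command([
  {"dp": [0, 0, 2], "spin": 0},
  {"dp": [0, 0, 0], "spin": 0},
])

```text
clock: 9.45
position: [0.5152, -0.3464, 0.193]
ee_rot: [0.983, 0.183, 0.0, 0.0]
ft_force: [-4.0, 2.4, 9.9]
grip_width: 0.465
grasp_force: 39.4
```

Contact. Release and rise.

Call:
arm_command([
  {"dp": [0, 0, -1], "spin": 0},
  {"dp": [0, 0, 0], "spin": 0},
  {"dp": [0, 0, 0], "spin": 0},
  {"dp": [0, 0, 0], "spin": 0},
  {"dp": [0, 0, 0], "spin": 0},
], grip=-1)

```text
clock: 9.95
position: [0.5149, -0.3464, 0.1926]
ee_rot: [0.983, 0.183, -0.0, -0.0]
ft_force: [-0.6, 0.0, -0.2]
grip_width: 1.0
grasp_force: 0.0
```

Call:
arm_command([
  {"dp": [0, 0, -10], "spin": 0},
  {"dp": [0, 0, -40], "spin": 0},
  {"dp": [0, 0, -40], "spin": 0},
  {"dp": [0, 0, -40], "spin": 0},
  {"dp": [0, 0, -40], "spin": 0},
])

```text
clock: 10.45
position: [0.5147, -0.3461, 0.3653]
ee_rot: [0.983, 0.183, 0.0, 0.0]
ft_force: [0.9, -1.0, 0.3]
grip_width: 1.0
grasp_force: 0.0
```

Run:
```python
from h import *
go([.5047,-.1017,.36],np.pi/2+.127)
```

```text
pos [ 0.5147 -0.3461  0.3653] th 0.368 spin -1.33 dp(tool now) mm [  78.6 -231.7    5.2] clock 10.45 F [ 0.9 -1.   0.3] gw 1.0
```

Call:
arm_command([
  {"dp": [15, -46, 0], "spin": 0},
  {"dp": [15, -46, 0], "spin": 0},
  {"dp": [16, -46, 0], "spin": 0},
  {"dp": [16, -46, 0], "spin": 0},
  {"dp": [16, -47, 0], "spin": 0},
], grip=1, newtons=35)

```text
clock: 10.95
position: [0.5042, -0.1008, 0.3637]
ee_rot: [0.983, 0.183, 0.0, 0.001]
ft_force: [0.4, -0.4, -0.0]
grip_width: 0.14
grasp_force: 0.0
```

Call:
arm_command([
  {"dp": [0, 0, 0], "spin": -0.13},
  {"dp": [0, 0, 0], "spin": -0.14},
  {"dp": [0, 0, 0], "spin": -0.14},
  {"dp": [0, 0, 0], "spin": -0.14},
  {"dp": [0, 0, 0], "spin": -0.14},
])

```text
clock: 11.45
position: [0.5046, -0.1026, 0.3635]
ee_rot: [0.862, 0.507, 0.0, 0.0]
ft_force: [0.2, -0.1, -0.7]
grip_width: -0.0
grasp_force: 0.0
```

Call:
arm_command([
  {"dp": [0, 0, 0], "spin": -0.14},
  {"dp": [0, 0, 0], "spin": -0.14},
  {"dp": [0, 0, 0], "spin": -0.14},
  {"dp": [0, 0, 0], "spin": -0.14},
  {"dp": [0, 0, 0], "spin": -0.08},
])

```text
clock: 11.95
position: [0.5046, -0.1026, 0.3635]
ee_rot: [0.659, 0.752, 0.0, 0.0]
ft_force: [0.2, 0.7, 0.3]
grip_width: -0.0
grasp_force: 0.0
```

Run:
```python
from h import *
R=Ro.from_euler("z",.127).as_matrix()[:2,:2]
go([*(np.array([.5937,-.0395])+R@[-.099,-.05]),.23],np.pi/2+.127)
s=viewer.camera("scene"); t=viewer.camera("top")
for th in ["die_square","die_round","die_cross","cover","lever2"]:
    for n in("top","scene"):
        print(th,n,[(np.round(d["position"],3).tolist(),round(d["score"],2)) for d in finder.find_in(n,th)][:4])
a=s[200:370,100:360];b=t[170:340,310:570]
cv2.imwrite("pics/s4.png",cv2.resize(np.vstack([a,b]),None,fx=1.7,fy=1.7,interpolation=cv2.INTER_CUBIC))
```

```text
pos [ 0.5046 -0.1026  0.3635] th 1.703 spin 0.006 dp(tool now) mm [  1.4  -2.7 133.5] clock 11.95 F [0.2 0.7 0.3] gw -0.0
die_square top [([0.509, -0.35, 0.013], 0.55)]
die_square scene [([0.597, -0.091, 0.048], 0.55)]
die_round top [([0.595, -0.039, 0.05], 0.47)]
die_round scene [([0.6, -0.039, 0.048], 0.7), ([0.648, 0.214, 0.06], 0.38)]
die_cross top [([0.588, 0.012, 0.048], 0.65)]
die_cross scene []
cover top [([0.512, -0.351, 0.011], 0.93), ([0.387, 0.063, 0.009], 0.62), ([0.187, -0.297, 0.016], 0.57)]
cover scene [([0.243, -0.268, 0.015], 0.74), ([0.522, -0.345, 0.014], 0.68)]
lever2 top [([0.495, 0.0, 0.036], 0.64), ([0.501, -0.049, 0.034], 0.47)]
lever2 scene [([0.496, -0.004, 0.036], 0.73), ([0.503, -0.055, 0.033], 0.64), ([0.508, -0.098, 0.035], 0.55), ([0.605, -0.046, 0.054], 0.55)]
```

View pics/s4.png

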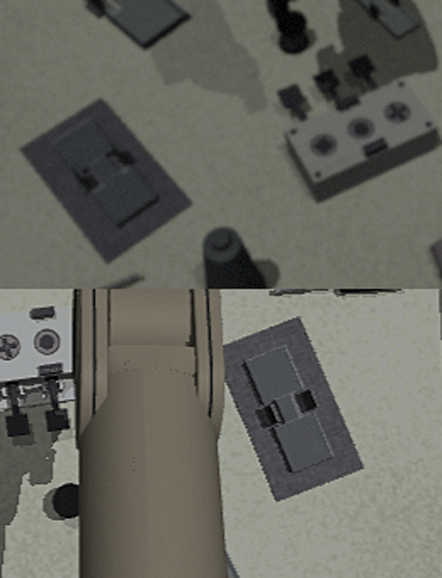

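The cover lies centred and upright on the mat. Now I'll press lever2.

Call:
arm_command([
  {"dp": [1, -3, 30], "spin": 0},
  {"dp": [0, 0, 45], "spin": 0},
  {"dp": [0, 0, 45], "spin": 0},
  {"dp": [0, 0, 18], "spin": 0},
  {"dp": [0, 0, 6], "spin": 0},
])

```text
clock: 13.05
position: [0.5007, -0.102, 0.2165]
ee_rot: [0.661, 0.751, -0.001, -0.002]
ft_force: [0.5, 0.5, -0.2]
grip_width: 0.001
grasp_force: 0.0
```

Call:
arm_command([
  {"dp": [0, 0, 3], "spin": 0},
  {"dp": [0, 0, 3], "spin": 0},
  {"dp": [0, 0, 3], "spin": 0},
  {"dp": [0, 0, 3], "spin": 0},
  {"dp": [0, 0, 3], "spin": 0},
])

```text
clock: 13.55
position: [0.5016, -0.1024, 0.2046]
ee_rot: [0.661, 0.75, -0.0, 0.0]
ft_force: [-5.1, -0.1, 9.3]
grip_width: -0.001
grasp_force: 4.3
```

Call:
arm_command([
  {"dp": [0, 0, 3], "spin": 0},
  {"dp": [0, 0, 3], "spin": 0},
  {"dp": [0, 0, 2], "spin": 0},
  {"dp": [0, 0, 2], "spin": 0},
  {"dp": [0, 0, 0], "spin": 0},
])

```text
clock: 14.05
position: [0.5016, -0.1024, 0.1946]
ee_rot: [0.661, 0.75, -0.0, 0.0]
ft_force: [-4.8, -1.1, 8.5]
grip_width: -0.001
grasp_force: 4.9
```

Call:
arm_command([
  {"dp": [0, 0, 2], "spin": 0},
  {"dp": [0, 0, 0], "spin": 0},
])

```text
clock: 14.25
position: [0.5017, -0.1024, 0.1927]
ee_rot: [0.661, 0.75, -0.0, 0.001]
ft_force: [-4.7, 0.3, 9.6]
grip_width: -0.002
grasp_force: 5.0
```

Call:
arm_command([
  {"dp": [0, 0, 2], "spin": 0},
  {"dp": [0, 0, 0], "spin": 0},
])

```text
clock: 14.45
position: [0.5019, -0.1023, 0.1916]
ee_rot: [0.661, 0.75, -0.0, 0.001]
ft_force: [-9.0, 0.4, 21.1]
grip_width: 0.001
grasp_force: 11.3
```

Call:
arm_command([
  {"dp": [0, 0, 2], "spin": 0},
  {"dp": [0, 0, 0], "spin": 0},
])

```text
clock: 14.65
position: [0.5022, -0.1021, 0.1911]
ee_rot: [0.661, 0.75, -0.001, 0.001]
ft_force: [-17.1, 0.5, 42.1]
grip_width: -0.002
grasp_force: 22.4
```

End stop reached at full travel. Let go and raise.

Call:
arm_command([
  {"dp": [0, 0, -8], "spin": 0},
  {"dp": [0, 0, -30], "spin": 0},
  {"dp": [0, 0, -45], "spin": 0},
  {"dp": [0, 0, -40], "spin": 0},
  {"dp": [0, 0, 0], "spin": 0},
])

```text
clock: 15.15
position: [0.5033, -0.102, 0.3167]
ee_rot: [0.661, 0.751, 0.002, 0.004]
ft_force: [-0.2, 0.8, -0.1]
grip_width: -0.002
grasp_force: 0.0
```

Run:
```python
from h import *
s=viewer.camera("scene"); t=viewer.camera("top")
for n in("top","scene"):
    print(n,[(np.round(d["position"],3).tolist(),round(d["score"],2)) for d in finder.find_in(n,"die_square")][:3])
go([.6001,-.0892,.22],np.pi/2+.127)
a=s[200:300,240:370]
cv2.imwrite("pics/s5.png",cv2.convertScaleAbs(cv2.resize(a,None,fx=4.5,fy=4.5,interpolation=cv2.INTER_CUBIC),alpha=1.6))
```

```text
top []
scene [([0.603, -0.096, 0.067], 0.58)]
pos [ 0.5011 -0.1022  0.31  ] th 1.698 spin -0.0 dp(tool now) mm [ 0.4 99.9 89.9] clock 15.35 F [-0.4  0.7 -0.4] gw -0.0
```

View pics/s5.png

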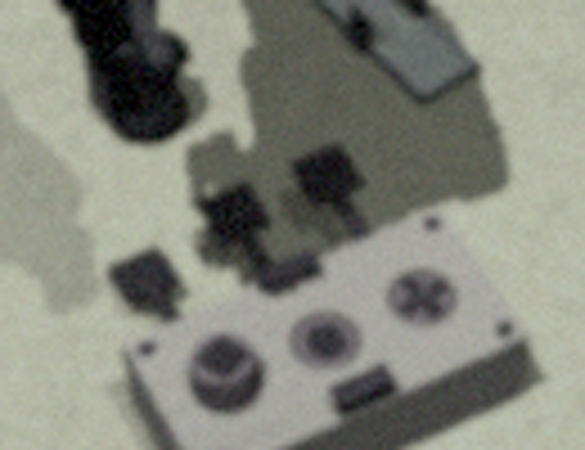

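The square die stands raised at (227,372) and the other two are flush. I'll move over it with the gripper opening, then grip.

Call:
arm_command([
  {"dp": [0, 0, 0], "spin": 0},
  {"dp": [0, 33, 0], "spin": 0},
  {"dp": [0, 34, 0], "spin": 0},
  {"dp": [0, 33, 0], "spin": 0},
  {"dp": [0, 0, 0], "spin": 0},
], grip=-1)

```text
clock: 15.85
position: [0.6031, -0.0884, 0.3089]
ee_rot: [0.66, 0.751, 0.001, -0.001]
ft_force: [-1.1, 0.4, 0.2]
grip_width: 0.848
grasp_force: 0.0
```

Call:
arm_command([
  {"dp": [0, 0, 25], "spin": 0},
  {"dp": [0, 0, 30], "spin": 0},
  {"dp": [0, 0, 20], "spin": 0},
  {"dp": [0, 0, 0], "spin": 0},
])

```text
clock: 16.25
position: [0.5989, -0.0896, 0.232]
ee_rot: [0.661, 0.751, -0.002, -0.003]
ft_force: [-0.4, 0.0, 0.3]
grip_width: 1.0
grasp_force: 0.0
```

Run:
```python
from h import *
go([.6001,-.0892,.224],np.pi/2+.127)
print(unproj("scene",289.6,278.5,.07))
```

```text
pos [ 0.5989 -0.0896  0.232 ] th 1.698 spin 0.0 dp(tool now) mm [0.2 1.3 8. ] clock 16.25 F [-0.4  0.   0.3] gw 1.0
[ 0.59808049 -0.08952631  0.07      ]
```

Call:
arm_command([
  {"dp": [0, 0, 8], "spin": 0},
  {"dp": [0, 0, 0], "spin": 0},
])

```text
clock: 16.45
position: [0.6006, -0.0895, 0.2277]
ee_rot: [0.661, 0.751, -0.0, 0.0]
ft_force: [0.8, 0.3, -0.1]
grip_width: 0.999
grasp_force: 0.0
```

Call:
arm_command([
  {"dp": [0, 0, 0], "spin": 0},
  {"dp": [0, 0, 0], "spin": 0},
  {"dp": [0, 0, 0], "spin": 0},
  {"dp": [0, 0, 0], "spin": 0},
  {"dp": [0, 0, 0], "spin": 0},
], grip=1, newtons=40)

```text
clock: 16.95
position: [0.6009, -0.0895, 0.2281]
ee_rot: [0.661, 0.751, 0.0, 0.0]
ft_force: [0.1, 0.5, 2.6]
grip_width: 0.327
grasp_force: 39.2
```

Call:
arm_command([
  {"dp": [0, 0, 0], "spin": 0},
  {"dp": [0, 0, 0], "spin": 0},
  {"dp": [0, 0, 0], "spin": 0},
])

```text
clock: 17.25
position: [0.6009, -0.0895, 0.228]
ee_rot: [0.661, 0.751, 0.0, 0.0]
ft_force: [-0.2, 0.3, 5.3]
grip_width: 0.326
grasp_force: 39.4
```

Call:
arm_command([
  {"dp": [0, 0, -5], "spin": 0},
  {"dp": [0, 0, -10], "spin": 0},
  {"dp": [0, 0, -20], "spin": 0},
  {"dp": [0, 0, -35], "spin": 0},
  {"dp": [0, 0, -40], "spin": 0},
], newtons=55)

```text
clock: 17.75
position: [0.6001, -0.0894, 0.3383]
ee_rot: [0.661, 0.751, -0.001, -0.001]
ft_force: [0.8, -0.7, -1.0]
grip_width: 0.318
grasp_force: 54.7
```

Call:
arm_command([
  {"dp": [0, 0, -15], "spin": 0},
  {"dp": [0, 0, 0], "spin": 0},
])

```text
clock: 17.95
position: [0.6012, -0.0893, 0.3553]
ee_rot: [0.661, 0.751, 0.001, 0.002]
ft_force: [0.1, 0.1, -1.9]
grip_width: 0.324
grasp_force: 54.8
```

Run:
```python
from h import *
go([.4278,.3529,.194],2.83)
t=viewer.camera("top"); viewer.camera("scene")
for n in("top","scene"):
  for th in ("seat","die_square","tray"):
    print(n,th,[(np.round(d["position"],3).tolist(),round(d["score"],2)) for d in finder.find_in(n,th)][:2])
# disc centre by colour
g=cv2.imread("pics/top0.png")[262:302,134:176]
cv2.imwrite("pics/seat.png",cv2.resize(g,None,fx=10,fy=10,interpolation=cv2.INTER_CUBIC))
```

```text
pos [ 0.6012 -0.0893  0.3553] th 1.698 spin -1.132 dp(tool now) mm [ 460.8 -116.6  160.1] clock 17.95 F [ 0.1  0.1 -1.9] gw 0.324
top seat [([0.428, 0.351, 0.005], 0.7), ([0.557, -0.018, 0.054], 0.61)]
top die_square []
top tray [([0.479, 0.336, 0.004], 0.6), ([0.428, 0.354, 0.004], 0.32)]
scene seat [([0.426, 0.349, 0.003], 0.68)]
scene die_square [([0.607, -0.102, 0.184], 0.41)]
scene tray [([0.605, -0.049, 0.051], 0.7), ([0.493, 0.328, 0.01], 0.68)]
```

View pics/seat.png

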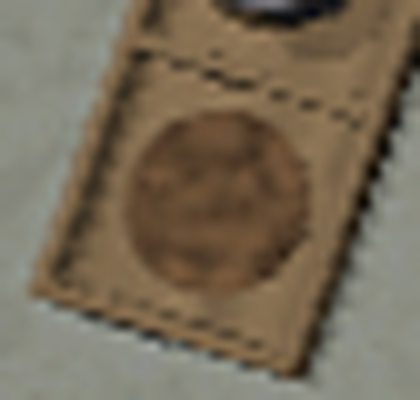

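Disc centre is about crop (218,202), which is image (155.3,281.7).

Call:
arm_command([
  {"dp": [30, -8, 0], "spin": 0},
  {"dp": [45, -11, 0], "spin": 0},
  {"dp": [45, -11, 0], "spin": 0},
  {"dp": [45, -11, 0], "spin": 0},
  {"dp": [45, -11, 0], "spin": 0},
])

```text
clock: 18.85
position: [0.5215, 0.1138, 0.3525]
ee_rot: [0.661, 0.75, -0.0, 0.0]
ft_force: [0.3, 1.1, -1.4]
grip_width: 0.322
grasp_force: 54.8
```

Call:
arm_command([
  {"dp": [45, -11, 0], "spin": 0},
  {"dp": [45, -11, 0], "spin": 0},
  {"dp": [45, -11, 0], "spin": 0},
  {"dp": [45, -11, 0], "spin": 0},
  {"dp": [45, -11, 0], "spin": 0},
])

```text
clock: 19.35
position: [0.4386, 0.3299, 0.3526]
ee_rot: [0.661, 0.75, -0.0, 0.0]
ft_force: [0.7, 0.1, -2.0]
grip_width: 0.322
grasp_force: 54.8
```

Call:
arm_command([
  {"dp": [26, -10, 0], "spin": 0},
  {"dp": [0, 0, 0], "spin": -0.1},
  {"dp": [0, 0, 0], "spin": -0.14},
  {"dp": [0, 0, 0], "spin": -0.14},
  {"dp": [0, 0, 0], "spin": -0.14},
])

```text
clock: 19.85
position: [0.4262, 0.353, 0.3523]
ee_rot: [0.443, 0.897, -0.0, -0.0]
ft_force: [0.2, -0.8, -2.0]
grip_width: 0.321
grasp_force: 54.8
```

Call:
arm_command([
  {"dp": [0, 0, 0], "spin": -0.14},
  {"dp": [0, 0, 0], "spin": -0.14},
  {"dp": [0, 0, 0], "spin": -0.14},
  {"dp": [0, 0, 0], "spin": -0.14},
  {"dp": [0, 0, 0], "spin": -0.05},
])

```text
clock: 20.35
position: [0.4263, 0.3528, 0.3523]
ee_rot: [0.154, 0.988, -0.0, -0.0]
ft_force: [0.5, -0.0, -2.1]
grip_width: 0.321
grasp_force: 54.8
```

Call:
arm_command([
  {"dp": [0, 0, 30], "spin": 0},
  {"dp": [0, 0, 30], "spin": 0},
  {"dp": [0, 0, 0], "spin": 0},
])

```text
clock: 20.65
position: [0.4256, 0.3517, 0.2891]
ee_rot: [0.156, 0.988, -0.002, -0.002]
ft_force: [-0.1, -0.3, -1.3]
grip_width: 0.324
grasp_force: 54.8
```

Run:
```python
from h import *
p=unproj("top",155.35,281.75,.0046); q=unproj("scene",0,0,0); print(p)
go([p[0],p[1],.194],2.83)
s=viewer.camera("scene"); viewer.camera("top")
for n in("top","scene"): print([(np.round(d["position"],3).tolist(),round(d["score"],2)) for d in finder.find_in(n,"die_square")][:2])
cv2.imwrite("pics/s6.png",cv2.convertScaleAbs(cv2.resize(s[130:250,380:520],None,fx=4,fy=4,interpolation=cv2.INTER_CUBIC),alpha=1.6))
```

```text
[0.428317   0.35354556 0.0046    ]
pos [0.4256 0.3517 0.2891] th 2.828 spin -0.002 dp(tool now) mm [-2.3  3.1 95.1] clock 20.65 F [-0.1 -0.3 -1.3] gw 0.324
[]
[([0.434, 0.343, 0.121], 0.72), ([0.602, -0.053, 0.049], 0.23)]
```

View pics/s6.png

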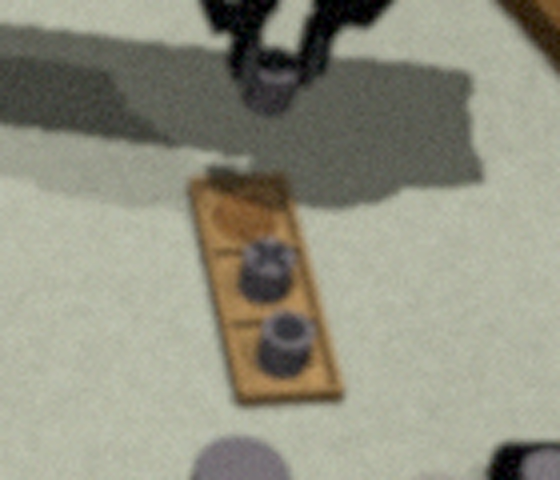

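The die hangs above the compartment, with the fingers across the tray's width and clear of the spare dies. I'll lower it.

Call:
arm_command([
  {"dp": [-2, 1, 25], "spin": 0},
  {"dp": [0, 0, 35], "spin": 0},
  {"dp": [0, 0, 20], "spin": 0},
  {"dp": [0, 0, 8], "spin": 0},
  {"dp": [0, 0, 0], "spin": 0},
])

```text
clock: 21.35
position: [0.4286, 0.3535, 0.2051]
ee_rot: [0.156, 0.988, 0.0, -0.0]
ft_force: [0.6, 0.1, -2.0]
grip_width: 0.325
grasp_force: 54.8
```

Call:
arm_command([
  {"dp": [0, 0, 0], "spin": 0},
  {"dp": [0, 0, 2], "spin": 0},
  {"dp": [0, 0, 2], "spin": 0},
  {"dp": [0, 0, 2], "spin": 0},
  {"dp": [0, 0, 0], "spin": 0},
])

```text
clock: 21.85
position: [0.4285, 0.3532, 0.1986]
ee_rot: [0.156, 0.988, -0.0, -0.0]
ft_force: [0.4, -0.7, -3.2]
grip_width: 0.322
grasp_force: 54.8
```

Call:
arm_command([
  {"dp": [0, 0, 2], "spin": 0},
  {"dp": [0, 0, 2], "spin": 0},
  {"dp": [0, 0, 0], "spin": 0},
])

```text
clock: 22.15
position: [0.4284, 0.3532, 0.1944]
ee_rot: [0.156, 0.988, -0.0, -0.0]
ft_force: [-0.6, 0.8, -1.1]
grip_width: 0.324
grasp_force: 54.8
```

Call:
arm_command([
  {"dp": [0, 0, 1], "spin": 0},
  {"dp": [0, 0, 0], "spin": 0},
])

```text
clock: 22.35
position: [0.4285, 0.3533, 0.1936]
ee_rot: [0.156, 0.988, -0.0, -0.0]
ft_force: [0.7, 0.2, -1.6]
grip_width: 0.322
grasp_force: 54.8
```

Call:
arm_command([
  {"dp": [0, 0, 1], "spin": 0},
  {"dp": [0, 0, 0], "spin": 0},
])

```text
clock: 22.55
position: [0.4285, 0.3534, 0.1933]
ee_rot: [0.156, 0.988, -0.0, 0.0]
ft_force: [-1.8, -2.0, 5.8]
grip_width: 0.32
grasp_force: 55.8
```

Contact on the felt. Release and rise.

Call:
arm_command([
  {"dp": [0, 0, 0], "spin": 0},
  {"dp": [0, 0, 0], "spin": 0},
  {"dp": [0, 0, 0], "spin": 0},
  {"dp": [0, 0, 0], "spin": 0},
], grip=-1)

```text
clock: 22.95
position: [0.4285, 0.3533, 0.1927]
ee_rot: [0.156, 0.988, 0.0, 0.0]
ft_force: [-0.3, -0.9, 0.2]
grip_width: 0.974
grasp_force: 0.0
```

Call:
arm_command([
  {"dp": [0, 0, -10], "spin": 0},
  {"dp": [0, 0, -40], "spin": 0},
  {"dp": [0, 0, -45], "spin": 0},
  {"dp": [0, 0, -45], "spin": 0},
  {"dp": [0, 0, 0], "spin": 0},
])

```text
clock: 23.45
position: [0.4288, 0.3551, 0.3392]
ee_rot: [0.156, 0.988, 0.003, 0.003]
ft_force: [-0.2, 0.7, -0.9]
grip_width: 0.996
grasp_force: 0.0
```

Call:
arm_command([
  {"dp": [0, -45, 0], "spin": 0},
  {"dp": [0, -45, 0], "spin": 0},
  {"dp": [0, -45, 0], "spin": 0},
  {"dp": [0, -45, 0], "spin": 0},
  {"dp": [0, 0, 0], "spin": 0},
])

```text
clock: 23.95
position: [0.3754, 0.1852, 0.3338]
ee_rot: [0.159, 0.987, -0.004, 0.003]
ft_force: [0.7, 0.1, -0.2]
grip_width: 1.0
grasp_force: 0.0
```

Run:
```python
from h import *
s=viewer.camera("scene");t=viewer.camera("top")
for n in("top","scene"): print([(np.round(d["position"],3).tolist(),round(d["score"],2)) for d in finder.find_in(n,"die_square")][:2])
a=cv2.resize(s[140:300,100:500],(800,320),interpolation=cv2.INTER_CUBIC);b=cv2.resize(t[200:310,115:390],(800,280),interpolation=cv2.INTER_CUBIC)[:,:]
cv2.imwrite("pics/s7.png",cv2.convertScaleAbs(np.vstack([a,b]),alpha=1.4))
```

```text
[]
[([0.435, 0.344, 0.03], 0.76)]
```

View pics/s7.png

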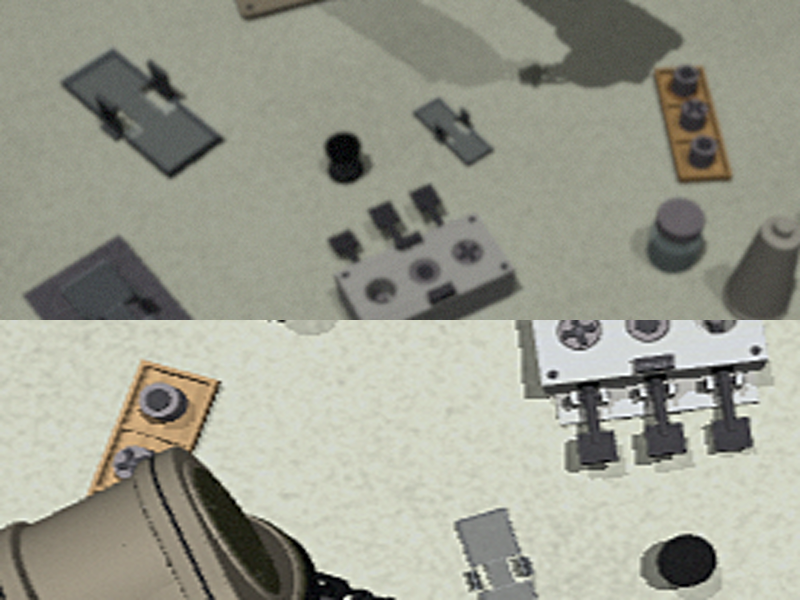

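The die stands boss up in the end compartment at (684,78) in the upper view, and its cell is empty at (380,290). Everything else is undisturbed. Handing in.

```bash
python3 -c "
from workcell import manip
print(manip.hand_in())"
```

```text
the job is handed in; nothing more can be done
None
```

I handed the job in at about 24 s: the cover lies right way up in the middle of the mat, and the square-boss die stands boss up on the felt disc in the tray. The last pictures showed the other dies and levers undisturbed. No verdict came back.

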